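Check that a freshly bled brake lever comes up firm short of the grip

ROBOT

A 7-joint arm with a two-finger parallel gripper is mounted at the origin on the work surface. World frame = base frame: x ahead of the robot, y to its left, z up, the work surface at z = 0. Lengths are in m, angles in rad, forces in N, time in s.
With the tool pointing down it reaches from about 0.4 to 0.85 m from the base axis. Payload 10.4 kg.
Tool frame: the origin (TCP) lies midway between the tips of the shut fingers; the grasp point (between the pads) lies 19 mm behind it; x points along the fingers, y is the direction in which the jaws open and shut, and the axes are right-handed (so a half turn about x gives the same grasp; the last joint's range is limited). The gripper opens to 85 mm and grips with 20 to 120 N. Pads are 22 mm wide; open, the fingers measure 114 mm over their backs; the gripper's body (76 mm by 85 mm) begins 54 mm behind the grasp point. The pads swing forward as they close: fully open they stand 13 mm farther back than shut.
Start: joints at [-1.333, 0.332, -0.065, 1.46, 0.022, 1.35, -0.088], TCP at [0.161, 0.604, 0.231] pointing down, gripper open.
Joint ranges: [-2.6, 2.6], [-0.5, 2.12], [-1.47, 1.34], [0.16, 2.42], [-1.27, 4.41], [0.06, 2.06], [-2.6, 2.6]. Speed limits (rad/s): [2.22, 2.22, 2.79, 2.79, 3.14, 3.14, 3.14].

INTERFACE

Orientations are given as a rotation vector (axis times angle).
In Python, from rig import read_state, capture, close_job gives the robot as it stands.
- The arm moves only by the tool drive_tool, never from a script. Its argument "motion" is a list of rows, each an object of numbers: "tx", "ty", "tz": the shift along the tool's x, y, z in m; "rx", "ry", "rz": the turn, a rotation vector about the tool's x, y, z in rad. In form: [{"tx": .., "ty": .., "tz": .., "rx": .., "ry": .., "rz": ..}, ...]. A call has 1 to 10 rows; each row is the pose to reach, as a shift and turn from the pose commanded when the call began, along the tool's axes at that moment; what a row does not reach only later rows make up. A row lasts 1/10 s, in which the tool goes at most 50 mm and 8.59 degrees, less where a joint would pass 70% of its speed; a pose out of reach is approached as far as the arm can. A call with a gripper value outside its range is refused whole. "gripper" is the finger opening in m, from 0 to 0.0854, set as the call begins (left out, the last holds). The fingers move at their own pace and stop on an object; the grip force is fixed at half the most. Time passes only in rows, so rows that repeat a pose let the fingers close. It gives the time, the measured TCP pose, the force and the opening at its end, in the units of the state.
- read_state(): the state, without advancing time (a new reading comes with each control period).
- capture(name): name is "side" or "top"; returns a dict with "pixels" (400x640x3 uint8, blue, green, red), "vertical_fov" (degrees; the focal length in pixels is half the picture's height over the tangent of half this angle, whatever the lens; pixels are square), "cx", "cy" (the principal point, pixels), "cam_to_world" (4x4, takes a point from camera to world coordinates). Camera axes: x right, y down, z forward; pixel columns grow to the right and rows downward; lengths in m; the calibration is good to about 2 mm. A picture is of the moment at which its call begins. There is no depth.
- close_job(): hands the job in, once; it reports no verdict.
The state is a dict: "time": time; "q": joint angles; "qvel": joint speeds; "joint_efforts": joint torques, N m; "ee_pos": TCP position; "eef_rot": TCP orientation; "contact_force": force on the tool from outside, world axes, zero at the start; "torque": the same for the moment, N m; "width": finger opening in m.
Only numpy, scipy, OpenCV 4.12 (cv2) and the standard library are available. Lean on these libraries where they do the work, as an engineer would, in place of code of your own. Each camera call takes 0.05 s, during which the arm holds its last target. There are 200 camera calls.

TASK

Check the finished brake on the handlebar in the vice: the one with no bleed cup standing on its master cylinder. With the outside of the fingers, gripping nothing, press its lever in towards the grip until it comes up firm, let it spring right out again, then press it in a second time and finish while holding it there, with a steady push of about 15 N, so that the gap left to the grip can be measured. Do not force it, keep off the cup and the other brake's lever, and leave the loose things on the bench where they are.

Things in the scene. Friction and masses are not known exactly. Their poses are not given: they have to be found in the camera images.
- vice: Blue bench vice, fixed, holding a 600 mm handlebar level by its middle, 140 mm up. Origin: on the bench below the middle of the bar; y along the bar to its left half; x across it, so a lever is pressed in towards +x; yaw within 15 degrees. Jaws 90 mm wide, up to 152 mm; screw and tommy bar reach 155 mm to -x at the middle; master cylinders 74 to 145 mm from the middle.
- left_lever (a joint): Brake lever on the bar's +y half, rad: 0 = right out at rest, growing as it is pressed in. Upright pivot 34 mm to -x of the bar axis, 148 mm from the middle: it sweeps level. A return spring pushes back 2.8 N at the press point at rest, 4.5 N at full stroke; at 0.32 rad it comes up firm (gives under 3 mm at 25 N), about 22 mm short of the grip. Springs back by itself.
- left_press (a point): Press point on the +y lever: on the blade's outer face (away from the grip), half-way up, 90 mm along from the pivot; moves with the lever; its x points in towards the grip. Blade bare aluminium, 13 mm high, 7 mm thick, 120 mm long, ball at the outer end, mid-height 140 mm above the bench, 51 mm clear of the grip at rest. What lies below it is under 40 mm tall.
- left_grip (a point): Middle of the rubber grip on the +y half, on the bar axis, 240 mm from the middle of the bar. Grip 32 mm thick, 127 mm long.
- left_port (a point): Bleed port on top of the +y master cylinder, 164 mm above the bench, 112 mm from the middle of the bar.
- right_lever (a joint): Brake lever on the bar's -y half, rad: 0 = right out at rest, growing as it is pressed in. Upright pivot 34 mm to -x of the bar axis, 148 mm from the middle: it sweeps level. A return spring pushes back 2.8 N at the press point at rest, 4.5 N at full stroke; at 0.32 rad it comes up firm (gives under 3 mm at 25 N), about 22 mm short of the grip. Springs back by itself.
- right_press (a point): Press point on the -y lever: on the blade's outer face (away from the grip), half-way up, 90 mm along from the pivot; moves with the lever; its x points in towards the grip. Blade bare aluminium, 13 mm high, 7 mm thick, 120 mm long, ball at the outer end, mid-height 140 mm above the bench, 51 mm clear of the grip at rest. What lies below it is under 40 mm tall.
- right_grip (a point): Middle of the rubber grip on the -y half, on the bar axis, 240 mm from the middle of the bar. Grip 32 mm thick, 127 mm long.
- right_port (a point): Bleed port on top of the -y master cylinder, 164 mm above the bench, 112 mm from the middle of the bar.
- cup: White plastic bleed cup, 40 mm wide and 62 mm tall, funnel-shaped, screwed upright into one of the two bleed ports (either side): that brake is still being bled. Origin at its foot, on the port. Fixed.
- plug: Small steel bleed plug, 12 mm wide, 7 mm high, screwed into the other bleed port: that brake is finished and is the one to check. Origin on the port. Fixed.
- oil_bottle: Loose white oil bottle, 54 mm wide, 150 mm tall, standing behind the bar. Origin under its base.
- jar: Loose glass jar with steel lid, 64 mm wide, 75 mm tall, behind the bar. Origin under its base.
- syringe: Loose white syringe lying on the bench in front of the vice, 155 mm long, 36 mm at its flange. Origin on the bench below its barrel.
- screwdriver: Loose screwdriver, 200 mm long, lying in front of the vice. Origin on the bench below its middle.
- spanner: Loose spanner, 180 mm long, lying in front of the vice. Origin below its middle.
- spare_grip: Loose rubber grip, 125 mm long, 38 mm across its flanges, lying on the bench under one end of the bar. Origin on the bench below its middle.
- rotor: Loose steel brake disc, 140 mm wide, 5 mm thick, lying flat on the bench under one end of the bar. Origin at its centre, on the bench.

How it is judged:
By the outcome, as a careful person would: the job done as asked, in the order asked, and still so for the second after the job is handed in, while the arm keeps its last pose, push and grip.
It also fails if it takes over 42 s, if anything falls off the work surface, if the arm or the gripper's body presses on something with over 40 N, if the wrist force passes 120 N, or if a joint passes its speed limit or range.

## Working session

There is one attempt and no reset: what is moved stays moved. The work goes in short steps, Python scripts to look and compute and a tool call to move; the robot and the scene stay as the last step left them, time stands still between calls to the robot, and variables do not carry over. Pictures are saved under pics/ and viewed, about 8 in all and at most 12, crops included, and the job is handed in when it is done.

Besides the shell and the picture viewer there is one more tool, called after "Request:" by a JSON object that holds its "api" and its "payload", one argument or row to a line. drive_tool: Moves the arm, as the interface text tells. Its arguments: {"type":"object","properties":{"motion":{"type":"array"},"gripper":{"type":"number"}},"required":["motion"]}

```bash
mkdir -p pics
python3 - <<'E'
from rig import *
import cv2,numpy as np
print(read_state())
for n in("side","top"):
    c=capture(n); cv2.imwrite(f"pics/{n}0.png",c["pixels"]); print(n,c["vertical_fov"],c["cx"],c["cy"],np.round(c["cam_to_world"],4).tolist())
E
```

```text
{'time': 0.0, 'q': array([-1.33260092,  0.33286188, -0.06469154,  1.4609278 ,  0.02159725,
        1.3498912 , -0.08852304]), 'qvel': array([ 9.66224201e-04,  1.17894381e-03, -6.68599865e-06,  3.10978789e-04,
        7.62733987e-04,  2.76360530e-03,  1.31128116e-03]), 'joint_efforts': array([-7.44233766e-04, -6.25456023e+01,  4.85029828e-02, -3.91603661e+01,
        1.61165348e-02,  9.89844615e-03, -7.28785778e-06]), 'ee_pos': array([0.1610699, 0.6035093, 0.2305286]), 'eef_rot': array([ 0.20364255,  1.56119997, -0.20582789]), 'contact_force': array([ 0.49465826, -0.20348989, -0.52856311]), 'torque': array([-0.0476883 , -0.05125233, -0.01678245]), 'width': 0.08536460168190434}
side 56.79690921089756 316.311455939815 197.81390835742923 [[-0.9663, -0.2028, 0.1583, 0.4869], [-0.2571, 0.7409, -0.6204, 0.5395], [0.0086, -0.6402, -0.7681, 0.7503], [0.0, 0.0, 0.0, 1.0]]
top 46.17693884272757 316.2404657142856 200.44642901643087 [[-0.0006, -0.9971, 0.0759, 0.5103], [-1.0, 0.0009, 0.0039, 0.033], [-0.0039, -0.0759, -0.9971, 1.3741], [0.0, 0.0, 0.0, 1.0]]
```

View pics/top0.png

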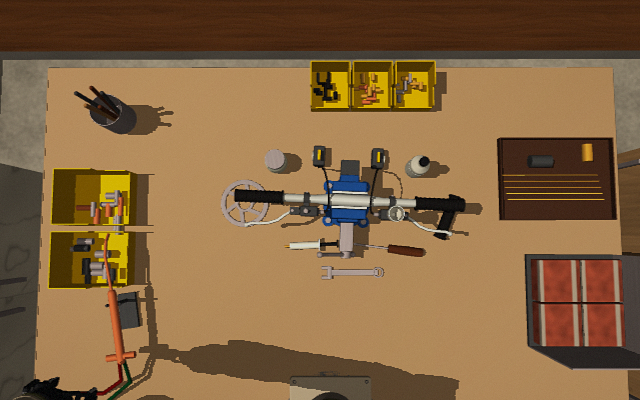

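View pics/side0.png

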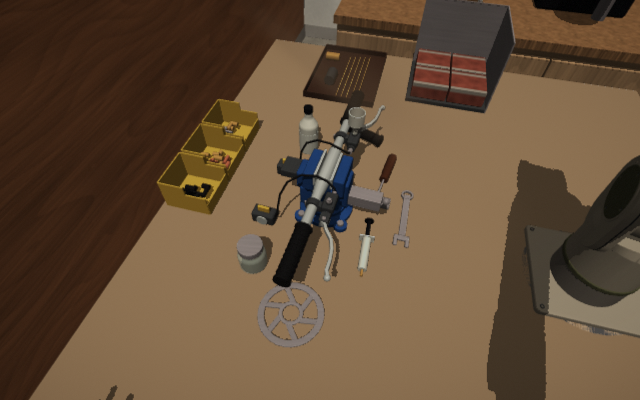

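The cup is at top (397,214), on the −y half, so the finished brake is the +y (left) one. I'll enlarge its lever in both views.

Run:
```python
import cv2
a=cv2.imread("pics/top0.png")[170:250,215:345]; b=cv2.imread("pics/side0.png")[180:300,260:380]
cv2.imwrite("pics/tc.png",cv2.resize(a,None,fx=6,fy=6,interpolation=cv2.INTER_CUBIC))
cv2.imwrite("pics/sc.png",cv2.resize(b,None,fx=5,fy=5,interpolation=cv2.INTER_CUBIC))
```

```text
(no output)
```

View pics/tc.png

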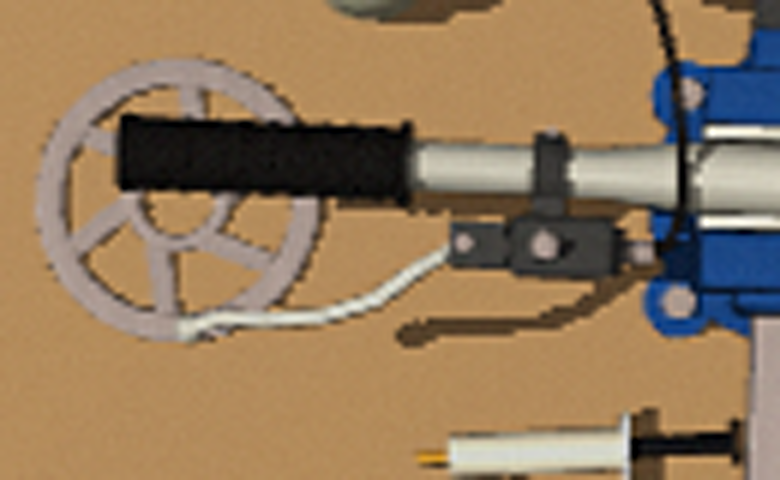

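View pics/sc.png

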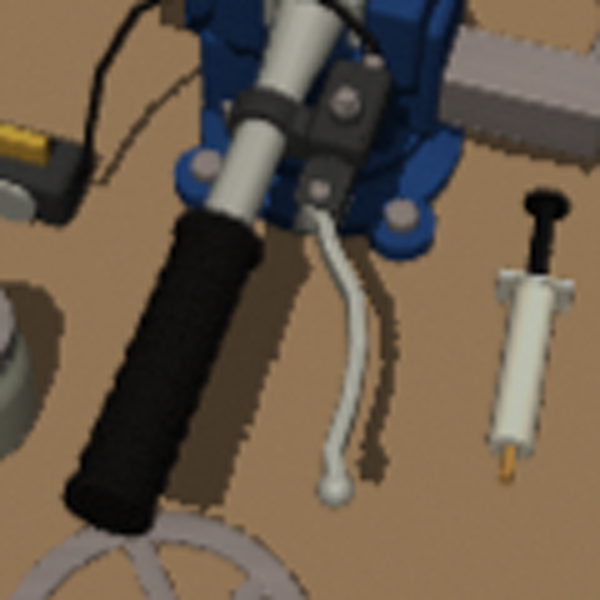

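Top crop: plug (545,243), pivot (463,242), ball (187,328), grip ends (120,153) and (410,165). Side crop: plug (345,100), pivot (320,188), ball (334,488).

```bash
cat > h.py <<'E'
import numpy as np
from rig import *
from scipy.spatial.transform import Rotation as R
def ray(c,u,v):
    f=200/np.tan(np.radians(c["vertical_fov"])/2); T=np.array(c["cam_to_world"])
    return T[:3,3],T[:3,:3]@np.array([(u-c["cx"])/f,(v-c["cy"])/f,1])
def atz(c,u,v,z):
    o,d=ray(c,u,v); return o+d*(z-o[2])/d[2]
E
python3 - <<'E'
from h import *
np.set_printoptions(precision=4,suppress=True)
ct,cs=capture("top"),capture("side")
t=lambda U,V:((U+.5)/6-.5+215,(V+.5)/6-.5+170)
s=lambda U,V:((U+.5)/5-.5+260,(V+.5)/5-.5+180)
for n,z,a,b in(("plug",.171,t(545,243),s(345,100)),("pivot",.155,t(463,242),s(320,188)),("ball",.14,t(187,328),s(334,488))):
    print(n,atz(ct,*a,z),atz(cs,*b,z))
for U,V in((120,153),(410,165)): print("grip",atz(ct,*t(U,V),.14))
for U,V in((120,153),(185,335),(240,325),(300,323),(350,310)): print("blade low edge",atz(ct,*t(U,V),.14))
st=read_state(); print(R.from_rotvec(st["eef_rot"]).as_matrix())
E
```

```text
plug [0.5771 0.0655 0.171 ] [0.581  0.0696 0.171 ]
pivot [0.5785 0.1015 0.155 ] [0.5824 0.1038 0.155 ]
ball [0.5417 0.2232 0.14  ] [0.5465 0.2238 0.14  ]
grip [0.6187 0.2536 0.14  ]
grip [0.6132 0.1258 0.14  ]
blade low edge [0.6187 0.2536 0.14  ]
blade low edge [0.5386 0.2241 0.14  ]
blade low edge [0.543 0.2   0.14 ]
blade low edge [0.5438 0.1737 0.14  ]
blade low edge [0.5495 0.1518 0.14  ]
[[-0.0002  0.2579  0.9662]
 [-0.0008  0.9662 -0.2579]
 [-1.     -0.0009  0.0001]]
```

Left lever at rest: pivot ≈ (0.580, 0.103), press point ≈ (0.5435, 0.192, 0.14), bar yaw ≈ −2.3°. I'll move in front of it with shut fingers, keeping high.

Request:
{"api": "drive_tool", "payload": {
  "motion": [
    {"ty": -0.015,"tz": 0.02,"rx": -0.01},
    {"ty": -0.045,"tz": 0.06,"rx": -0.03},
    {"ty": -0.075,"tz": 0.1,"rx": -0.05},
    {"ty": -0.1,"tz": 0.14,"rx": -0.07},
    {"ty": -0.13,"tz": 0.18,"rx": -0.09},
    {"ty": -0.155,"tz": 0.22,"rx": -0.11},
    {"ty": -0.185,"tz": 0.26,"rx": -0.13},
    {"ty": -0.215,"tz": 0.3,"rx": -0.15},
    {"ty": -0.235,"tz": 0.33,"rx": -0.17},
    {"ty": -0.25,"tz": 0.35,"rx": -0.18}
  ],
  "gripper": 0
}}

```text
invalid input at $.motion[0]: expected keys tx, ty, tz, rx, ry, rz
```

Run:
```python
from h import *
s=read_state(); M=R.from_rotvec(s["eef_rot"]).as_matrix()
yaw=-.04
G=np.array([[0,np.sin(-yaw),np.cos(yaw)],[0,np.cos(yaw),np.sin(yaw)],[-1,0,0]])
print(s["time"],s["ee_pos"],s["width"],s["contact_force"],M.T@(np.array([.502,.192,.231])-s["ee_pos"]),R.from_matrix(M.T@G).as_rotvec())
```

```text
0.2 [0.16110312 0.60365285 0.23083842] 0.08525595768134364 [-0.08137422  0.48164378 -0.08720851] [ 1.29643802e-04 -3.09829905e-01  4.35516004e-01] [-2.20802346e-01 -3.09794510e-05  8.54569295e-04]
```

All six keys are needed.

Request:
{"api": "drive_tool", "payload": {
  "motion": [
    {"tx": 0,"ty": -0.015,"tz": 0.02,"rx": -0.01,"ry": 0,"rz": 0},
    {"tx": 0,"ty": -0.04,"tz": 0.055,"rx": -0.03,"ry": 0,"rz": 0},
    {"tx": 0,"ty": -0.065,"tz": 0.09,"rx": -0.05,"ry": 0,"rz": 0},
    {"tx": 0,"ty": -0.09,"tz": 0.125,"rx": -0.07,"ry": 0,"rz": 0},
    {"tx": 0,"ty": -0.115,"tz": 0.16,"rx": -0.09,"ry": 0,"rz": 0},
    {"tx": 0,"ty": -0.14,"tz": 0.195,"rx": -0.11,"ry": 0,"rz": 0},
    {"tx": 0,"ty": -0.165,"tz": 0.23,"rx": -0.13,"ry": 0,"rz": 0},
    {"tx": 0,"ty": -0.19,"tz": 0.265,"rx": -0.15,"ry": 0,"rz": 0},
    {"tx": 0,"ty": -0.21,"tz": 0.295,"rx": -0.17,"ry": 0,"rz": 0},
    {"tx": 0,"ty": -0.22,"tz": 0.31,"rx": -0.18,"ry": 0,"rz": 0}
  ],
  "gripper": 0
}}

```text
time: 1.2
ee_pos: [0.4061, 0.3082, 0.2314]
eef_rot: [0.066, 1.569, -0.066]
contact_force: [-0.2, -0.4, 0.5]
width: -0.0002
```

```bash
cat >> h.py <<'E'
def rel(p,yaw):
    s=read_state(); M=R.from_rotvec(s["eef_rot"]).as_matrix(); c,n=np.cos(yaw),np.sin(yaw)
    G=np.array([[0,-n,c],[0,c,n],[-1,0,0]])
    print(round(s["time"],2),s["ee_pos"].round(4),round(s["width"],4),s["contact_force"].round(2),"shift",(M.T@(np.array(p)-s["ee_pos"])).round(4),"turn",R.from_matrix(M.T@G).as_rotvec().round(3))
E
python3 -c "
from h import *
rel([.502,.192,.231],-.04)"
```

```text
1.2 [0.4061 0.3082 0.2314] -0.0002 [-0.21 -0.38  0.49] shift [ 0.0005 -0.1077  0.1053] turn [-0.044  0.001  0.   ]
```

Request:
{"api": "drive_tool", "payload": {
  "motion": [
    {"tx": 0,"ty": -0.02,"tz": 0.02,"rx": -0.01,"ry": 0,"rz": 0},
    {"tx": 0,"ty": -0.05,"tz": 0.05,"rx": -0.02,"ry": 0,"rz": 0},
    {"tx": 0,"ty": -0.08,"tz": 0.08,"rx": -0.03,"ry": 0,"rz": 0},
    {"tx": 0,"ty": -0.1,"tz": 0.098,"rx": -0.044,"ry": 0,"rz": 0},
    {"tx": 0.01,"ty": -0.108,"tz": 0.105,"rx": -0.044,"ry": 0,"rz": 0},
    {"tx": 0.035,"ty": -0.108,"tz": 0.105,"rx": -0.044,"ry": 0,"rz": 0},
    {"tx": 0.065,"ty": -0.108,"tz": 0.105,"rx": -0.044,"ry": 0,"rz": 0},
    {"tx": 0.095,"ty": -0.108,"tz": 0.105,"rx": -0.044,"ry": 0,"rz": 0},
    {"tx": 0.107,"ty": -0.108,"tz": 0.105,"rx": -0.044,"ry": 0,"rz": 0},
    {"tx": 0.107,"ty": -0.108,"tz": 0.105,"rx": -0.044,"ry": 0,"rz": 0}
  ]
}}

```text
time: 2.2
ee_pos: [0.4984, 0.1954, 0.1226]
eef_rot: [0.027, 1.574, -0.03]
contact_force: [0.1, 0.4, 0.5]
width: -0.0002
```

Run:
```python
from h import *
import cv2
rel([.502,.192,.124],-.04)
a=capture("top")["pixels"][150:250,215:345]; b=capture("side")["pixels"][180:300,260:420]
A=cv2.resize(a,(520,400),interpolation=cv2.INTER_CUBIC)
cv2.imwrite("pics/b1.png",cv2.resize(b,None,fx=5,fy=5,interpolation=cv2.INTER_CUBIC))
```

```text
2.2 [0.4984 0.1954 0.1226] -0.0002 [0.1  0.39 0.46] shift [-0.0014 -0.0033  0.0037] turn [ 0.004 -0.003  0.002]
```

View pics/b1.png

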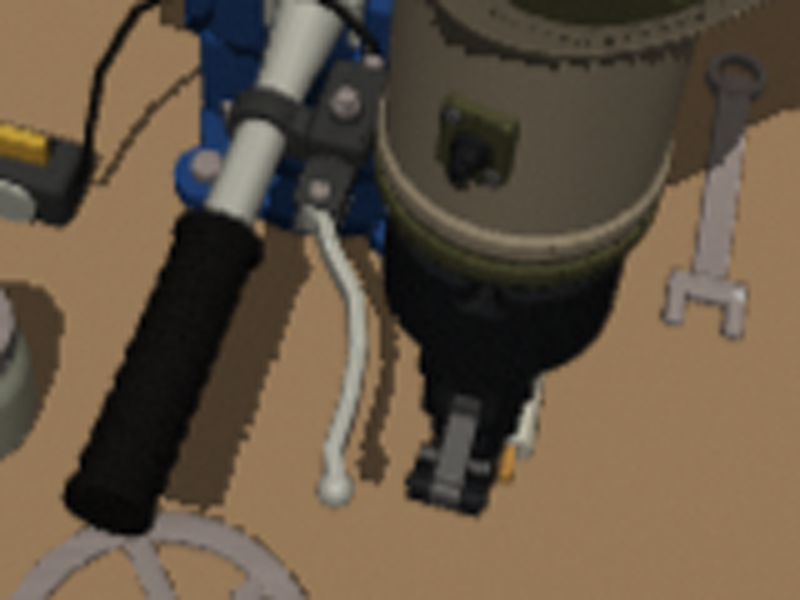

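Fingers (450,490) stand clear in front of the lever (ball 334,488), upright. Approach to contact.

Request:
{"api": "drive_tool", "payload": {
  "motion": [
    {"tx": 0,"ty": -0.003,"tz": 0.006,"rx": 0,"ry": 0,"rz": 0},
    {"tx": 0,"ty": -0.003,"tz": 0.014,"rx": 0,"ry": 0,"rz": 0},
    {"tx": 0,"ty": -0.003,"tz": 0.02,"rx": 0,"ry": 0,"rz": 0},
    {"tx": 0,"ty": -0.003,"tz": 0.024,"rx": 0,"ry": 0,"rz": 0},
    {"tx": 0,"ty": -0.003,"tz": 0.027,"rx": 0,"ry": 0,"rz": 0},
    {"tx": 0,"ty": -0.003,"tz": 0.029,"rx": 0,"ry": 0,"rz": 0},
    {"tx": 0,"ty": -0.003,"tz": 0.031,"rx": 0,"ry": 0,"rz": 0},
    {"tx": 0,"ty": -0.003,"tz": 0.033,"rx": 0,"ry": 0,"rz": 0},
    {"tx": 0,"ty": -0.003,"tz": 0.034,"rx": 0,"ry": 0,"rz": 0},
    {"tx": 0,"ty": -0.003,"tz": 0.034,"rx": 0,"ry": 0,"rz": 0}
  ]
}}

```text
time: 3.3
ee_pos: [0.5333, 0.1914, 0.1242]
eef_rot: [0.029, 1.572, -0.028]
contact_force: [-4.3, 1.9, 1.4]
width: 0.0002
```

```bash
python3 -c "
from h import *
rel([.5325,.192,.124],-.04)"
```

```text
3.3 [0.5333 0.1914 0.1242] 0.0002 [-4.29  1.87  1.43] shift [ 0.0002  0.0005 -0.0008] turn [ 0.004 -0.001 -0.   ]
```

Contact at TCP x ≈ 0.532. Now press along the lever's arc, turning with it.

Request:
{"api": "drive_tool", "payload": {
  "motion": [
    {"tx": 0,"ty": 0.001,"tz": 0.002,"rx": 0.02,"ry": 0,"rz": 0},
    {"tx": 0,"ty": 0.002,"tz": 0.005,"rx": 0.05,"ry": 0,"rz": 0},
    {"tx": 0,"ty": 0.004,"tz": 0.008,"rx": 0.08,"ry": 0,"rz": 0},
    {"tx": 0,"ty": 0.005,"tz": 0.011,"rx": 0.12,"ry": 0,"rz": 0},
    {"tx": 0,"ty": 0.007,"tz": 0.014,"rx": 0.15,"ry": 0,"rz": 0},
    {"tx": 0,"ty": 0.008,"tz": 0.017,"rx": 0.18,"ry": 0,"rz": 0},
    {"tx": 0,"ty": 0.009,"tz": 0.02,"rx": 0.21,"ry": 0,"rz": 0},
    {"tx": 0,"ty": 0.01,"tz": 0.022,"rx": 0.23,"ry": 0,"rz": 0},
    {"tx": 0,"ty": 0.01,"tz": 0.023,"rx": 0.25,"ry": 0,"rz": 0},
    {"tx": 0,"ty": 0.01,"tz": 0.023,"rx": 0.25,"ry": 0,"rz": 0}
  ]
}}

```text
time: 4.3
ee_pos: [0.5571, 0.2002, 0.1242]
eef_rot: [0.226, 1.559, -0.226]
contact_force: [-4.0, 1.7, 0.9]
width: -0.0002
```

```bash
python3 -c "
from h import *
rel([.5634,.2023,.124],-.35)"
```

```text
4.3 [0.5571 0.2002 0.1242] -0.0002 [-3.96  1.66  0.9 ] shift [0.0002 0.0038 0.0054] turn [ 0.062 -0.    -0.   ]
```

Request:
{"api": "drive_tool", "payload": {
  "motion": [
    {"tx": 0,"ty": 0.001,"tz": 0.001,"rx": 0.01,"ry": 0,"rz": 0},
    {"tx": 0,"ty": 0.001,"tz": 0.002,"rx": 0.02,"ry": 0,"rz": 0},
    {"tx": 0,"ty": 0.002,"tz": 0.003,"rx": 0.03,"ry": 0,"rz": 0},
    {"tx": 0,"ty": 0.002,"tz": 0.004,"rx": 0.04,"ry": 0,"rz": 0},
    {"tx": 0,"ty": 0.002,"tz": 0.005,"rx": 0.05,"ry": 0,"rz": 0},
    {"tx": 0,"ty": 0.002,"tz": 0.005,"rx": 0.06,"ry": 0,"rz": 0}
  ]
}}

```text
time: 4.9
ee_pos: [0.5624, 0.2014, 0.1242]
eef_rot: [0.273, 1.554, -0.272]
contact_force: [-4.6, 2.2, -0.6]
width: -0.0003
```

Request:
{"api": "drive_tool", "payload": {
  "motion": [
    {"tx": 0,"ty": 0,"tz": 0.001,"rx": 0.005,"ry": 0,"rz": 0},
    {"tx": 0,"ty": 0,"tz": 0.0015,"rx": 0.01,"ry": 0,"rz": 0},
    {"tx": 0,"ty": 0,"tz": 0.002,"rx": 0.01,"ry": 0,"rz": 0},
    {"tx": 0,"ty": 0,"tz": 0.002,"rx": 0.01,"ry": 0,"rz": 0}
  ]
}}

```text
time: 5.3
ee_pos: [0.5629, 0.2014, 0.1241]
eef_rot: [0.28, 1.556, -0.279]
contact_force: [-10.6, 4.7, 3.3]
width: 0.0002
```

Request:
{"api": "drive_tool", "payload": {
  "motion": [
    {"tx": 0,"ty": 0,"tz": 0.0005,"rx": 0,"ry": 0,"rz": 0},
    {"tx": 0,"ty": 0,"tz": 0.001,"rx": 0,"ry": 0,"rz": 0},
    {"tx": 0,"ty": 0,"tz": 0.001,"rx": 0,"ry": 0,"rz": 0}
  ]
}}

```text
time: 5.6
ee_pos: [0.5629, 0.2015, 0.1241]
eef_rot: [0.279, 1.558, -0.278]
contact_force: [-15.4, 4.0, 6.7]
width: 0.0
```

Run:
```python
from h import *
import cv2
rel([.5634,.2023,.124],-.36)
a=capture("top")["pixels"][150:250,215:345]
cv2.imwrite("pics/t2.png",cv2.resize(a,None,fx=6,fy=6,interpolation=cv2.INTER_CUBIC))
b=capture("side")["pixels"][180:300,260:380]
cv2.imwrite("pics/s2.png",cv2.resize(b,None,fx=5,fy=5,interpolation=cv2.INTER_CUBIC))
```

```text
5.6 [0.5629 0.2015 0.1241] 0.0 [-15.36   3.97   6.69] shift [0.0001 0.0009 0.0002] turn [ 0.005 -0.005  0.   ]
```

View pics/s2.png

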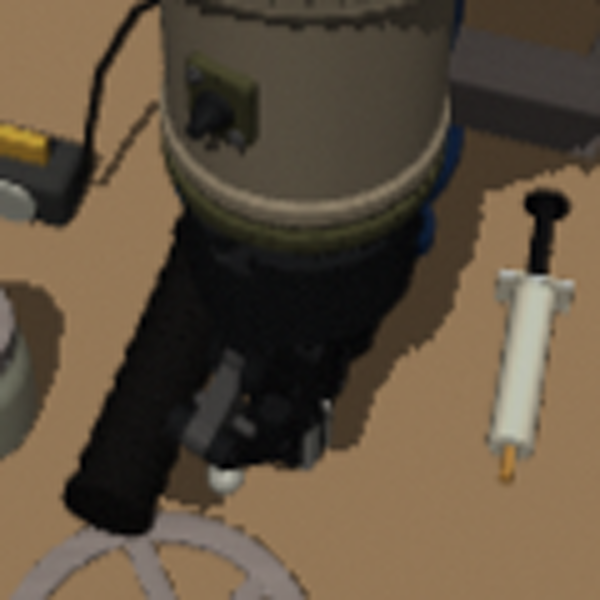

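Lever (ball now at 225,480) is at the firm stop: 15.8 N along its normal, TCP displacement matches 0.32 rad. Now let it spring fully out.

Request:
{"api": "drive_tool", "payload": {
  "motion": [
    {"tx": 0,"ty": 0,"tz": -0.004,"rx": 0,"ry": 0,"rz": 0},
    {"tx": 0,"ty": -0.002,"tz": -0.01,"rx": -0.03,"ry": 0,"rz": 0},
    {"tx": 0,"ty": -0.005,"tz": -0.016,"rx": -0.07,"ry": 0,"rz": 0},
    {"tx": 0,"ty": -0.009,"tz": -0.022,"rx": -0.12,"ry": 0,"rz": 0},
    {"tx": 0,"ty": -0.013,"tz": -0.029,"rx": -0.17,"ry": 0,"rz": 0},
    {"tx": 0,"ty": -0.017,"tz": -0.036,"rx": -0.22,"ry": 0,"rz": 0},
    {"tx": 0,"ty": -0.021,"tz": -0.042,"rx": -0.27,"ry": 0,"rz": 0},
    {"tx": 0,"ty": -0.024,"tz": -0.048,"rx": -0.31,"ry": 0,"rz": 0},
    {"tx": 0,"ty": -0.025,"tz": -0.052,"rx": -0.31,"ry": 0,"rz": 0},
    {"tx": 0,"ty": -0.025,"tz": -0.052,"rx": -0.31,"ry": 0,"rz": 0}
  ]
}}

```text
time: 6.7
ee_pos: [0.5081, 0.1944, 0.1247]
eef_rot: [0.038, 1.569, -0.037]
contact_force: [-0.2, -0.5, -0.7]
width: 0.0002
```

Run:
```python
from h import *
import cv2
rel([.5333,.1914,.124],-.04)
b=capture("side")["pixels"][180:300,260:380]
cv2.imwrite("pics/s3.png",cv2.resize(b,None,fx=5,fy=5,interpolation=cv2.INTER_CUBIC))
```

```text
6.7 [0.5081 0.1944 0.1247] 0.0002 [-0.19 -0.47 -0.7 ] shift [ 0.0007 -0.0018  0.0253] turn [-0.008  0.001 -0.001]
```

View pics/s3.png

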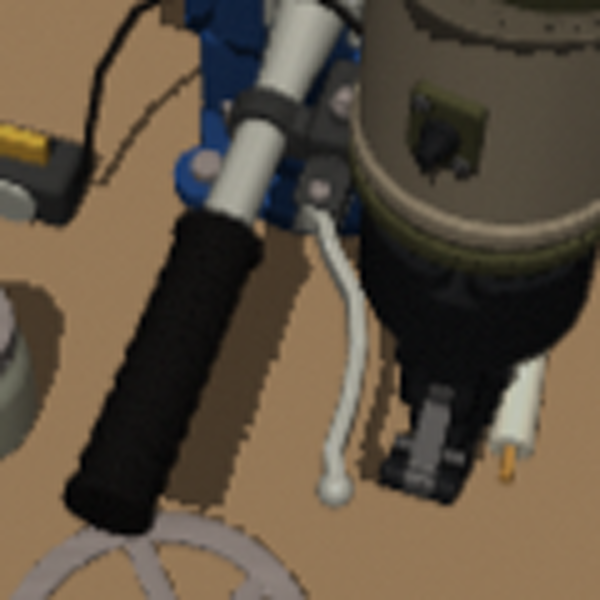

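The ball is back at (334,488), as at rest, with a visible gap to the fingers. Second press.

Request:
{"api": "drive_tool", "payload": {
  "motion": [
    {"tx": 0.001,"ty": -0.001,"tz": 0.006,"rx": -0.008,"ry": 0,"rz": 0},
    {"tx": 0.001,"ty": -0.002,"tz": 0.012,"rx": -0.008,"ry": 0,"rz": 0},
    {"tx": 0.001,"ty": -0.002,"tz": 0.017,"rx": -0.008,"ry": 0,"rz": 0},
    {"tx": 0.001,"ty": -0.002,"tz": 0.02,"rx": -0.008,"ry": 0,"rz": 0},
    {"tx": 0.001,"ty": -0.002,"tz": 0.022,"rx": -0.008,"ry": 0,"rz": 0},
    {"tx": 0.001,"ty": -0.002,"tz": 0.024,"rx": -0.008,"ry": 0,"rz": 0},
    {"tx": 0.001,"ty": -0.002,"tz": 0.025,"rx": -0.008,"ry": 0,"rz": 0},
    {"tx": 0.001,"ty": -0.002,"tz": 0.025,"rx": -0.008,"ry": 0,"rz": 0}
  ]
}}

```text
time: 7.55
ee_pos: [0.5323, 0.1912, 0.1231]
eef_rot: [0.03, 1.572, -0.03]
contact_force: [-2.2, 0.3, 0.7]
width: 0.0002
```

Request:
{"api": "drive_tool", "payload": {
  "motion": [
    {"tx": 0,"ty": 0.001,"tz": 0.002,"rx": 0.02,"ry": 0,"rz": 0},
    {"tx": 0,"ty": 0.002,"tz": 0.005,"rx": 0.05,"ry": 0,"rz": 0},
    {"tx": 0,"ty": 0.004,"tz": 0.008,"rx": 0.08,"ry": 0,"rz": 0},
    {"tx": 0,"ty": 0.005,"tz": 0.011,"rx": 0.12,"ry": 0,"rz": 0},
    {"tx": 0,"ty": 0.007,"tz": 0.014,"rx": 0.15,"ry": 0,"rz": 0},
    {"tx": 0,"ty": 0.008,"tz": 0.017,"rx": 0.18,"ry": 0,"rz": 0},
    {"tx": 0,"ty": 0.009,"tz": 0.02,"rx": 0.21,"ry": 0,"rz": 0},
    {"tx": 0,"ty": 0.01,"tz": 0.022,"rx": 0.23,"ry": 0,"rz": 0},
    {"tx": 0,"ty": 0.01,"tz": 0.023,"rx": 0.25,"ry": 0,"rz": 0},
    {"tx": 0,"ty": 0.01,"tz": 0.023,"rx": 0.25,"ry": 0,"rz": 0}
  ]
}}

```text
time: 8.55
ee_pos: [0.5561, 0.2003, 0.1232]
eef_rot: [0.227, 1.559, -0.227]
contact_force: [-4.3, 0.1, 0.7]
width: -0.0001
```

Request:
{"api": "drive_tool", "payload": {
  "motion": [
    {"tx": 0,"ty": 0.001,"tz": 0.001,"rx": 0.01,"ry": 0,"rz": 0},
    {"tx": 0,"ty": 0.001,"tz": 0.002,"rx": 0.02,"ry": 0,"rz": 0},
    {"tx": 0,"ty": 0.002,"tz": 0.003,"rx": 0.03,"ry": 0,"rz": 0},
    {"tx": 0,"ty": 0.002,"tz": 0.004,"rx": 0.04,"ry": 0,"rz": 0},
    {"tx": 0,"ty": 0.002,"tz": 0.005,"rx": 0.05,"ry": 0,"rz": 0},
    {"tx": 0,"ty": 0.002,"tz": 0.005,"rx": 0.06,"ry": 0,"rz": 0}
  ]
}}

```text
time: 9.15
ee_pos: [0.5614, 0.2016, 0.1233]
eef_rot: [0.274, 1.554, -0.273]
contact_force: [-5.2, 2.5, -1.0]
width: -0.0
```

Request:
{"api": "drive_tool", "payload": {
  "motion": [
    {"tx": 0,"ty": 0,"tz": 0.001,"rx": 0.005,"ry": 0,"rz": 0},
    {"tx": 0,"ty": 0,"tz": 0.002,"rx": 0.01,"ry": 0,"rz": 0},
    {"tx": 0,"ty": 0,"tz": 0.0025,"rx": 0.01,"ry": 0,"rz": 0},
    {"tx": 0,"ty": 0,"tz": 0.003,"rx": 0.01,"ry": 0,"rz": 0},
    {"tx": 0,"ty": 0,"tz": 0.003,"rx": 0.01,"ry": 0,"rz": 0},
    {"tx": 0,"ty": 0,"tz": 0.003,"rx": 0.01,"ry": 0,"rz": 0}
  ]
}}

```text
time: 9.75
ee_pos: [0.5629, 0.2017, 0.1232]
eef_rot: [0.282, 1.555, -0.279]
contact_force: [-9.1, 3.9, 1.4]
width: -0.0002
```

Request:
{"api": "drive_tool", "payload": {
  "motion": [
    {"tx": 0,"ty": 0,"tz": 0.0005,"rx": 0,"ry": 0,"rz": 0},
    {"tx": 0,"ty": 0,"tz": 0.001,"rx": 0,"ry": 0,"rz": 0},
    {"tx": 0,"ty": 0,"tz": 0.001,"rx": 0,"ry": 0,"rz": 0},
    {"tx": 0,"ty": 0,"tz": 0.001,"rx": 0,"ry": 0,"rz": 0},
    {"tx": 0,"ty": 0,"tz": 0.001,"rx": 0,"ry": 0,"rz": 0}
  ]
}}

```text
time: 10.25
ee_pos: [0.563, 0.2018, 0.1231]
eef_rot: [0.281, 1.557, -0.279]
contact_force: [-14.8, 5.2, 4.6]
width: -0.0
```

Run:
```python
from h import *
import cv2
for i in range(4):
    f=read_state()["contact_force"]; print(f.round(1), "normal",round(-f[0]*.938+f[1]*.347,1))
    b=capture("side" if i<3 else "top")["pixels"]
    if i==2: cv2.imwrite("pics/s4.png",cv2.resize(b[60:360,200:460],None,fx=2,fy=2))
rel([.5629,.2017,.1232],-.35)
```

```text
[-14.8   5.2   4.6] normal 15.7
[-14.9   5.5   5.2] normal 15.9
[-13.5   5.2   5.4] normal 14.4
[-15.2   6.1   4.8] normal 16.3
10.45 [0.563  0.2018 0.1231] 0.0001 [-14.75   5.39   4.72] shift [-0.0001 -0.0001 -0.    ] turn [-0.007 -0.004 -0.   ]
```

View pics/s4.png

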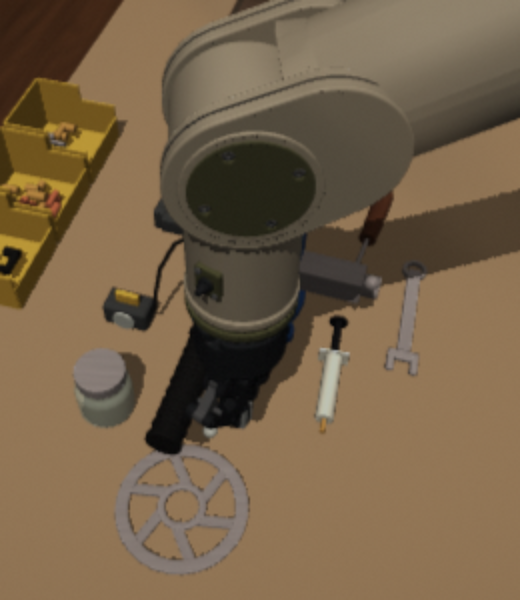

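Steady at about 15.5 N, the lever is firm (ball 210,432), and the loose items are undisturbed. Handing in.

```bash
python3 -c "
from rig import *
print(close_job())"
```

```text
the job is handed in; nothing more can be done
None
```

I checked the left (+y) brake, because the bleed cup stands on the −y master cylinder. With the fingers shut and their outer side against the blade, I pressed the lever along its arc until it came up firm, at about 16 N. I then backed off, and a picture showed the lever right out with a gap to the fingers. I pressed it in again and handed in at about 10.5 s while holding it there.

- **Final push:** it read 14.4–16.3 N along the lever's normal, about 15.5 N on average, and the position held steady. That is slightly above 15 N.
- **Vertical force:** there was also about 5 N upwards on the fingers. I took this as friction on the blade and left it. By calculation, the gripper body stays about 40 mm above the grip.
- **Firm stop:** the tool stopped at the same place on both presses, within about 0.2 mm. Its travel matches the stated 0.32 rad.
- **Surroundings:** in the last picture the jar, rotor, syringe, spanner and screwdriver look undisturbed. The oil bottle, spare grip, cup and other lever were hidden or out of frame in it, but the tool stayed on the +y side, away from them.

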